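# Lock the bar in the sawing fixture: stud along the L-slot and into its pocket

### The arm

A 6-joint arm with a two-finger parallel gripper is mounted at the origin on the work surface. World frame = base frame: x ahead of the robot, y to its left, z up, the work surface at z = 0. Lengths are in mm, angles in rad, forces in N, time in s.
With the tool pointing down it reaches from about 275 to 825 mm from the base axis. Payload 4.9 kg.
Tool frame: the origin (TCP) lies between the finger pads; the fingertips stand 17 mm ahead of it and the grasp point (between the pads) lies 2 mm behind it; z points along the fingers, x is the direction in which the jaws open and shut, and the axes are right-handed (so a half turn about z gives the same grasp; the last joint's range is limited). The gripper opens to 85 mm and grips with 20 to 120 N. Pads are 22 mm wide; open, the fingers measure 114 mm over their backs; the gripper's body (76 mm by 85 mm) begins 54 mm behind the grasp point. The pads swing forward as they close: fully open they stand 13 mm farther back than shut.
Start: joints at [-1.483, 0.326, -0.193, 1.052, 0, 1.437], TCP at [121.003, -536.542, 248.281] pointing down, gripper open.
Joint ranges: [-2.65, 2.65], [-0.97, 1.79], [-1.3, 1.35], [-1.93, 2.1], [-1.47, 1.37], [-3.14, 3.14]. Speed limits (rad/s): [2.57, 2.57, 3.14, 3.14, 3.14, 3.14].

### API

Orientations are given as [roll, pitch, yaw] about the fixed x, y, z axes, in that order (R = Rz(yaw) Ry(pitch) Rx(roll)).
In Python, from rig import manip, read_camera gives the robot as it stands.
- The arm moves only by the tool apply_moves, never from a script. Its argument "motion" is a list of rows, each a list of 6 numbers: the shift along the tool's x, y, z in m, then the turn, a rotation vector about the tool's x, y, z in rad. A call has 1 to 8 rows; each row shifts and turns the commanded pose from where the row before left it, along the tool's axes as they then stand; what a row does not reach is not made up. A row lasts 1/10 s, in which the tool goes at most 50 mm and 8.59 degrees, less where a joint would pass 70% of its speed; a pose out of reach is approached as far as the arm can. A call with a gripper value outside its range is refused whole. "fingers" is the gripper's target within -1 to 1 (shut at 1, half-way at 0, fully open at -1), set as the call begins (left out, the last holds). The fingers move at their own pace and stop on an object; "grip_force" is the grip in N (left out, the last holds). Time passes only in rows, so rows that do not move let the fingers close. It gives the time, the measured TCP pose, the force and the opening at its end, in the units of the state.
- manip.read_state(): the state, without advancing time (a new reading comes with each control period).
- read_camera(name): name is "side" or "top" or "wrist"; returns a dict with "color" (420x560x3 uint8, red, green, blue), "intrinsics" (3x3 intrinsics, pixels), "dist_coeffs" ([k1, k2, p1, p2, k3] as OpenCV has them; the pictures are not rectified), "R" (3x3) and "t" (3): a world point X has camera coordinates R X + t. Camera axes: x right, y down, z forward; pixel columns grow to the right and rows downward; lengths in mm; the calibration is good to about 2 mm. A picture is of the moment at which its call begins. There is no depth.
- manip.sign_off(): hands the job in, once; it reports no verdict.
The state is a dict: "time": time; "joint_positions": joint angles; "joint_vel": joint speeds; "effort": joint torques, N m; "ee_pos": TCP position; "tcp_rot": TCP orientation; "ft_force": force on the tool from outside, world axes, zero at the start; "moment": the same for the moment, N m; "gripper_width": opening from 0.0 (shut) to 1.0 (fully open).
Only numpy, scipy, OpenCV 4.12 (cv2) and the standard library are available. Lean on these libraries where they do the work, as an engineer would, in place of code of your own. Each camera call takes 0.05 s, during which the arm holds its last target. There are 200 camera calls.

### The job

Close and lock the bar-holding fixture: push its upright stud along the long slot to the corner, so that the sliding jaw takes the bar up to the fixed jaw, then push the stud sideways to the end of the pocket. Only push: do not lift the bar, and leave the other things on the bench where they are.

Things in the scene. Friction and masses are not known exactly. Their poses are not given: they have to be found in the camera images.
- fixture: Grey steel bar-holding fixture, fixed to the bench. Base 130 (x) x 275 (y) x 20 mm; origin on the bench, mid-width, 100 mm from the base's -y end; z up. A housing (110 wide, y -85 to 35) is covered by a bright gate plate, top 60 mm above the bench, with an L-shaped slot 16 mm wide: long leg along +y, then a short pocket to +x. Fixed jaw (56 high) across the +y end of the base, face at y = 146.
- jaw (a joint): How far (m) the sliding jaw, and the stud with it, is pushed along the long leg (fixture +y): 0 = start of the slot, 0.070 = corner, where the stud meets the slot's end. The stud can enter the pocket only from about 0.066 up. Starts at 0 to 0.018. Friction about 3 N (plus pushing the bar, about 1 to 4 N); no spring, it stays where it is left.
- stud (a joint): How far (m) the stud stands across, towards the fixture's +x: about 0 (within 0.002) in the long leg, 0.028 = against the end of the pocket. Sliding friction about 2.5 N, no spring: it stays where it is left.
- handle (a point): Point on the stud's axis, 96 mm above the bench. The stud is an upright plain dark steel pin standing out of the L-shaped slot: a round handle 20 mm in diameter, 66 to 126 mm above the bench, on a 12 mm neck that runs in the slot with 2 mm play each side. It stays upright and cannot be lifted out. The sliding jaw moves with it along the long leg.
- corner (a point): Fixed point of the fixture, 96 mm above the bench: where handle is when the stud is at the corner of the slot. In the fixture's frame x = 0, y = 10 mm. The long leg runs on x = 0 from y = -66 to 16 mm.
- pocket (a point): Fixed point of the fixture, 96 mm above the bench: where handle is when the stud is at the very end of the side pocket, 28 mm from the corner towards the fixture's +x (pocket: y = 0 to 16 mm, ending at x = 34 mm).
- bar: Loose aluminium bar 110 x 25 x 25 mm lying across the fixture on its base plate (underside 20 mm above the bench) between the jaws. Origin: centre of its underside; x along its length. The sliding jaw (steel plate 120 mm wide, 22 to 50 mm above the bench) pushes it to the fixed jaw; at the corner position 2 mm of play is left.
- hammer: Bystander: workshop hammer lying beside the fixture. Leave it alone.
- screwdriver: Bystander: screwdriver lying beside the fixture. Leave it alone.
- square: Bystander: small steel try square lying beside the fixture. Leave it alone.
- wood_block: Bystander: bare wooden block, 90 x 50 x 30 mm, beside the fixture. Leave it alone.
- bottle: Bystander: green drinks bottle, 66 mm across and 210 mm tall, standing towards the left of the bench. Leave it alone.
- screw_tin: Bystander: closed steel tin, 68 mm across and 50 mm tall, towards the right of the bench. Leave it alone.
- wrench: Bystander: open-ended wrench lying towards the right of the bench. Leave it alone.
Not all that is in view belongs to the job. There is more than one size of the bar; the one meant has the size given above.

How it is judged:
By the outcome, as a careful person would: the job done as asked, in the order asked, and still so for the second after the job is handed in, with the robot touching nothing.
It also fails if it takes over 40 s, if anything falls off the work surface, if the arm or the gripper's body presses on something with over 40 N, if the wrist force passes 120 N, or if a joint passes its speed limit or range.

## Working session

There is one attempt and no reset: what is moved stays moved. The work goes in short steps, Python scripts to look and compute and a tool call to move; the robot and the scene stay as the last step left them, time stands still between calls to the robot, and variables do not carry over. Pictures are saved under pics/ and viewed, about 8 in all and at most 12, crops included, and the job is handed in when it is done.

Besides the shell and the picture viewer there is one more tool, called after ">>>" in YAML: its name, and indented under it one key for each argument. apply_moves: Moves the arm, as the interface text tells. Its arguments: {"type":"object","properties":{"motion":{"type":"array"},"fingers":{"type":"number"},"grip_force":{"type":"number"}},"required":["motion"]}

```bash
mkdir -p pics
python3 - <<'E'
from rig import manip, read_camera
import cv2,pickle
s=manip.read_state();print(s)
d={}
for n in("top","side"):
    c=read_camera(n);d[n]=c;cv2.imwrite(f"pics/{n}0.png",c["color"][:,:,::-1])
    print(n,c["intrinsics"].tolist(),c["dist_coeffs"],c["R"].round(4).tolist(),c["t"])
pickle.dump(d,open("d0.pkl","wb"))
E
```

```text
{'time': 0.0, 'joint_positions': array([-1.48318216e+00,  3.26954530e-01, -1.93612797e-01,  1.05200779e+00,
       -2.90906772e-06,  1.43659370e+00]), 'joint_vel': array([-3.97637291e-04,  3.44975264e-04,  8.77603263e-05,  1.54586239e-03,
       -1.45016110e-03, -4.76482815e-04]), 'effort': array([-6.43616768e-04, -4.43393433e+01,  2.62441635e+01,  1.53751869e-02,
        2.52315715e-05, -2.14913442e-06]), 'ee_pos': array([ 120.95969794, -535.94784437,  247.48504865]), 'tcp_rot': array([-3.14135753e+00,  1.76317978e-03, -1.34897933e+00]), 'ft_force': array([ 0.18906598,  0.41474934, -0.41555304]), 'moment': array([0.02037167, 0.08493635, 0.00549234]), 'gripper_width': 1.0013717048427961}
top [[469.1462009388046, 0.0, 278.3227175583063], [0.0, 469.1462009388046, 209.86346803683304], [0.0, 0.0, 1.0]] [0.04288431 0.         0.         0.         0.        ] [[0.0202, -0.9998, -0.0015], [-0.9839, -0.0196, -0.1776], [0.1775, 0.005, -0.9841]] [  31.4504471   598.5367224  1137.68791935]
side [[403.21590754456093, 0.0, 275.56717739443417], [0.0, 403.21590754456093, 215.02110357221818], [0.0, 0.0, 1.0]] [0.02516015 0.         0.         0.         0.        ] [[0.9973, -0.072, 0.0107], [-0.0502, -0.7872, -0.6146], [0.0527, 0.6124, -0.7888]] [-596.00635965  105.79062001 1277.14979359]
```

View pics/top0.png

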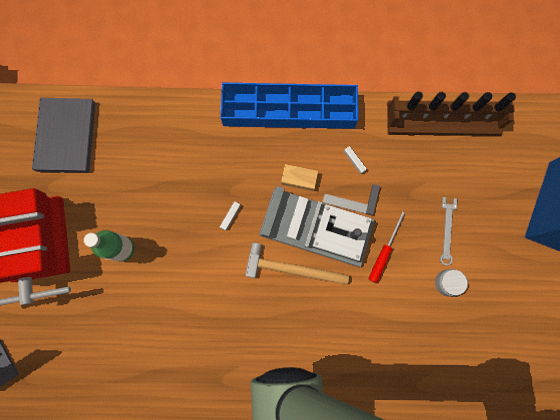

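View pics/side0.png

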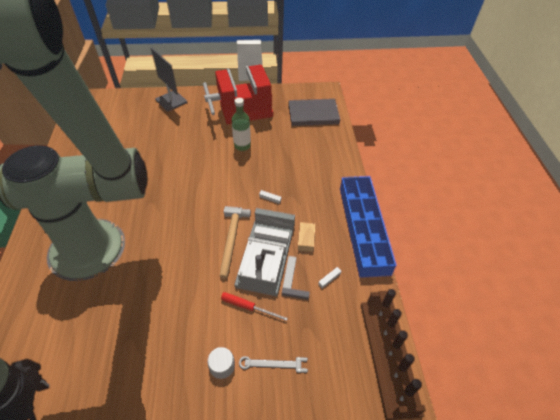

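Run:
```python
import cv2,numpy as np
a=cv2.imread("pics/top0.png")[175:275,250:390];b=cv2.imread("pics/side0.png")[200:300,225:310]
A=cv2.resize(a,None,fx=5,fy=5,interpolation=cv2.INTER_CUBIC);B=cv2.resize(b,None,fx=6,fy=6,interpolation=cv2.INTER_CUBIC)
cv2.imwrite("pics/topc.png",A);cv2.imwrite("pics/sidec.png",B)
```

```text
(no output)
```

View pics/topc.png

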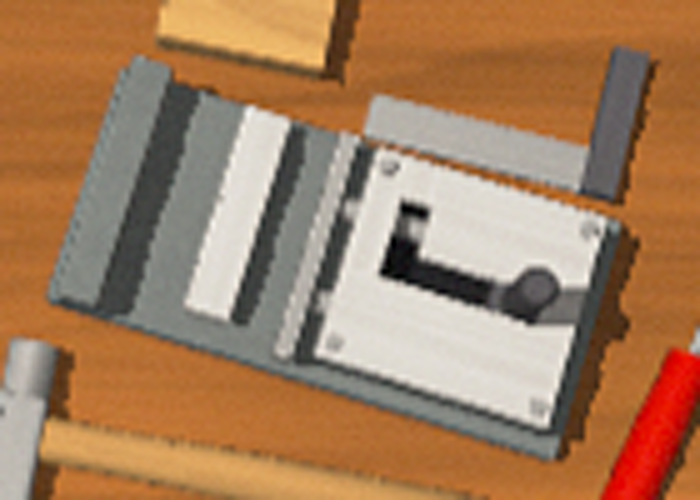

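View pics/sidec.png

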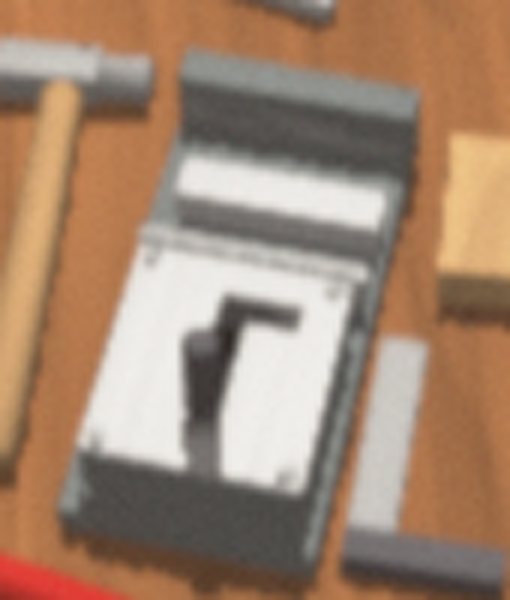

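```bash
cat > h.py <<'E'
import cv2,numpy as np
def cast(c,px,z):
    px=np.asarray(px,float).reshape(-1,1,2)
    u=cv2.undistortPoints(px,c["intrinsics"],c["dist_coeffs"]).reshape(-1,2)
    d=np.c_[u,np.ones(len(u))]@c["R"]; o=-c["R"].T@c["t"]
    return o+d*((z-o[2])/d[:,2])[:,None]
E
python3 - <<'E'
import pickle;from h import *
d=pickle.load(open("d0.pkl","rb"))
for n,roi,sc,top in(("top",(250,175,390,275),5,(541,284)),("side",(225,200,310,300),6,(202,342))):
    c=d[n];im=c["color"];hsv=cv2.cvtColor(im,cv2.COLOR_RGB2HSV)
    m=((hsv[...,1]<50)&(hsv[...,2]>165)).astype(np.uint8);k=np.zeros_like(m);x0,y0,x1,y1=roi;k[y0:y1,x0:x1]=1;m&=k
    cs=sorted(cv2.findContours(m,0,1)[0],key=cv2.contourArea)[-2:]
    for q,z in((cs[1],60),(cs[0],45)):
        P=cast(c,q.reshape(-1,2),z)[:,:2].astype(np.float32)
        r=cv2.minAreaRect(P);print(n,z,r,cv2.boxPoints(r).round(1).tolist())
    f=lambda p,z:cast(c,[(p[0]+.5)/sc-.5+x0,(p[1]+.5)/sc-.5+y0],z).round(1)
    print("handle top",f(top,126))
    for p in ([(372,150),(618,225),(550,430),(312,355)] if n=="top" else [(142,238),(368,278),(300,495),(80,450)]): print(f(p,60))
    if n=="top":
        print("slot outer corner",f((382,277),60),"pocket end",f((400,203),60),f((430,210),60))
E
```

```text
top 60 ((545.1686401367188, -113.63591766357422), (125.62515258789062, 110.91796112060547), 73.47611999511719) [[474.1000061035156, -158.10000610351562], [580.5, -189.60000610351562], [616.2000122070312, -69.19999694824219], [509.8999938964844, -37.599998474121094]]
top 45 ((581.9176635742188, -4.5295257568359375), (23.75330352783203, 108.95619201660156), 73.55282592773438) [[526.2999877929688, -0.5], [630.7999877929688, -31.299999237060547], [637.5, -8.600000381469727], [533.0, 22.299999237060547]]
handle top [[ 536.8 -145.4  126. ]]
[[612.5 -71.8  60. ]]
[[ 576.5 -195.3   60. ]]
[[ 473.2 -160.1   60. ]]
[[507.9 -42.3  60. ]]
slot outer corner [[547.8 -77.   60. ]] pocket end [[585.5 -86.   60. ]] [[ 582.3 -101.1   60. ]]
side 60 ((547.7108154296875, -110.24392700195312), (134.45242309570312, 114.57077026367188), 72.26110076904297) [[472.70001220703125, -156.8000030517578], [581.7999877929688, -191.6999969482422], [622.7999877929688, -63.70000076293945], [513.5999755859375, -28.799999237060547]]
side 45 ((583.8082885742188, -3.710620880126953), (27.911388397216797, 111.71865844726562), 73.25299835205078) [[526.2999877929688, -1.0], [633.2999877929688, -33.20000076293945], [641.2999877929688, -6.400000095367432], [534.2999877929688, 25.700000762939453]]
handle top [[ 537.7 -144.6  126. ]]
[[510.4 -39.1  60. ]]
[[623.2 -70.9  60. ]]
[[ 580.4 -190.9   60. ]]
[[ 477.2 -159.8   60. ]]
```

The stud handle's top is at topc (541,284) and sidec (202,342). Both views put it near (537,-145). The slot corner is near (553,-85) and the fixture yaw is about -16.5°. The bar meant is the one between the jaws at top (295,215): it measures about 109 x 24 and the crop shows it clearly. The loose bars at (230,215) and (355,160) are decoys. Next I turn the tool so its x lies along the fixture's x, and shut the fingers.

>>> apply_moves:
  motion:
    - [0,0,0,0,0,-0.1326]
    - [0,0,0,0,0,-0.1326]
    - [0,0,0,0,0,-0.1326]
    - [0,0,0,0,0,-0.1326]
    - [0,0,0,0,0,-0.1326]
    - [0,0,0,0,0,-0.1326]
    - [0,0,0,0,0,-0.1326]
    - [0,0,0,0,0,-0.1328]
  fingers: 1
  grip_force: 30

```text
time: 0.9
ee_pos: [121.0, -536.2, 247.8]
tcp_rot: [-3.141, 0.0, -0.282]
ft_force: [1.2, 1.4, 0.0]
gripper_width: -0.001
```

>>> apply_moves:
  motion:
    - [0.024,-0.0373,0,0,0,0]
    - [0.024,-0.0373,0,0,0,0]
    - [0.024,-0.0373,0,0,0,0]
    - [0.024,-0.0373,0,0,0,0]
    - [0.024,-0.0373,0,0,0,0]
    - [0.024,-0.0373,0,0,0,0]
    - [0.024,-0.0373,0,0,0,0]
    - [0.024,-0.0373,0,0,0,0]

```text
time: 1.7
ee_pos: [390.8, -303.4, 248.1]
tcp_rot: [-3.141, 0.0, -0.288]
ft_force: [0.1, -0.3, 0.2]
gripper_width: 0.003
```

>>> apply_moves:
  motion:
    - [0.024,-0.0373,0,0,0,0]
    - [0.024,-0.0373,0,0,0,0]
    - [0.024,-0.0373,0,0,0,0]
    - [0.023,-0.0373,0,0,0,0]
    - [0,0,0.02,0,0,0]
    - [0,0,0.02,0,0,0]
    - [0,0,0,0,0,0]
    - [0,0,0,0,0,0]

```text
time: 2.5
ee_pos: [522.9, -188.7, 208.1]
tcp_rot: [-3.141, 0.001, -0.288]
ft_force: [0.0, -0.7, 0.7]
gripper_width: -0.001
```

Run:
```python
from rig import manip, read_camera
import cv2,pickle,numpy as np
s=manip.read_state();print(s["ee_pos"],s["tcp_rot"],s["joint_positions"])
d={n:read_camera(n) for n in("wrist","side")};pickle.dump(d,open("d1.pkl","wb"))
w=d["wrist"];print(w["R"].round(3).tolist(),w["t"])
b=cv2.resize(d["side"]["color"][190:310,215:320],None,fx=3.5,fy=3.5)
im=np.hstack([cv2.resize(w["color"],(430,322)),np.zeros((322,2,3),np.uint8),cv2.resize(b,(368,420))[:322]])
cv2.imwrite("pics/w1.png",im[:,:,::-1])
```

```text
[ 522.8822385  -188.74813255  208.07618739] [-3.14132109e+00  1.49670670e-03 -2.88109849e-01] [-4.79196800e-01  3.67749795e-01 -2.39170931e-01  9.65396643e-01
 -1.76415551e-05  1.37970959e+00]
[[0.959, -0.284, -0.002], [-0.272, -0.918, 0.289], [-0.084, -0.277, -0.957]] [-553.29114365  -58.14569465  332.07706617]
```

View pics/w1.png

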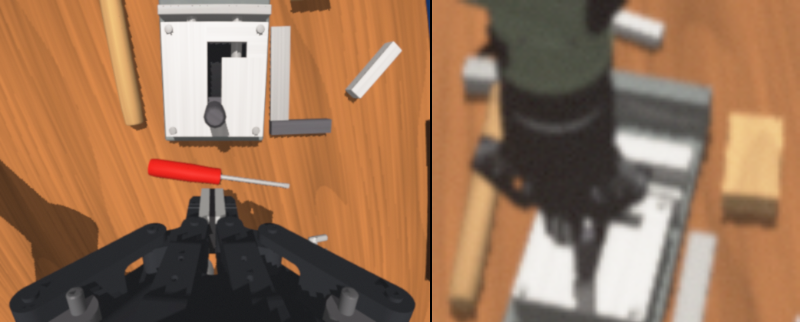

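The wrist view shows the handle at (214,113) of the half-size picture, in the long leg and ahead of the shut fingers at (212,205). The slot stands nearly upright in the picture, so the yaw is right. I refine from this near view.

Run:
```python
import pickle;from h import *
c=pickle.load(open("d1.pkl","rb"))["wrist"];k=560/430
hsv=cv2.cvtColor(c["color"],cv2.COLOR_RGB2HSV)
m=((hsv[...,1]<40)&(hsv[...,2]>170)).astype(np.uint8);m[:, :200]=0;m[:,355:]=0;m[190:]=0;m[:25]=0
q=max(cv2.findContours(m,0,1)[0],key=cv2.contourArea)
r=cv2.minAreaRect(cast(c,q.reshape(-1,2),60)[:,:2].astype(np.float32));print(r,cv2.boxPoints(r).round(1).tolist())
f=lambda u,v,z:cast(c,[u*k,v*k],z).round(1)
print("handle top",f(214,111,126))
print("slot top-left",f(208,42,60),"pocket right end",f(247,50,60),"left edge mid",f(208,70,60))
R=np.array([[.959,-.284],[.284,.959]])
```

```text
((544.7023315429688, -117.57341766357422), (122.5726089477539, 111.28251647949219), 73.49327087402344) [[473.8999938964844, -160.5], [580.5999755859375, -192.10000610351562], [615.5, -74.5999984741211], [508.79998779296875, -43.0]]
handle top [[ 537.3 -141.3  126. ]]
slot top-left [[549.8 -78.2  60. ]] pocket right end [[586.7 -97.2  60. ]] left edge mid [[ 541.8 -104.9   60. ]]
```

>>> apply_moves:
  motion:
    - [0,0,0.036,0,0,0]
    - [0,0,0.036,0,0,0]
    - [0,0,0.03,0,0,0]
    - [0,0,0.006,0,0,0]
    - [0,-0.01,0,0,0,0]
    - [0,-0.01,0,0,0,0]
    - [0,-0.005,0,0,0,0]
    - [0,-0.005,0,0,0,0]

```text
time: 3.4
ee_pos: [533.2, -160.7, 102.2]
tcp_rot: [3.139, -0.003, -0.288]
ft_force: [-1.3, -3.7, 2.2]
gripper_width: 0.001
```

>>> apply_moves:
  motion:
    - [0,-0.005,0,0,0,0]
    - [0,-0.005,0,0,0,0]
    - [0,-0.005,0,0,0,0]
    - [0,-0.005,0,0,0,0]
    - [0,-0.005,0,0,0,0]

```text
time: 3.9
ee_pos: [539.4, -136.6, 100.6]
tcp_rot: [3.14, -0.001, -0.288]
ft_force: [-0.2, -6.0, 3.5]
gripper_width: -0.002
```

>>> apply_moves:
  motion:
    - [0,-0.005,0,0,0,0]
    - [0,-0.005,0,0,0,0]
    - [0,-0.005,0,0,0,0]
    - [0,-0.005,0,0,0,0]
    - [0,-0.004,0,0,0,0]
    - [0,-0.002,0,0,0,0]

```text
time: 4.5
ee_pos: [546.8, -111.3, 100.5]
tcp_rot: [3.141, -0.001, -0.288]
ft_force: [-0.2, -4.9, 2.4]
gripper_width: 0.002
```

>>> apply_moves:
  motion:
    - [0,-0.002,0,0,0,0]
    - [0,-0.002,0,0,0,0]

```text
time: 4.7
ee_pos: [547.8, -107.7, 100.4]
tcp_rot: [3.141, -0.001, -0.288]
ft_force: [0.9, -4.8, 3.3]
gripper_width: -0.001
```

Run:
```python
from rig import manip, read_camera
import cv2,numpy as np
s=manip.read_state();print(s["ee_pos"],s["ft_force"])
w=read_camera("wrist")["color"];b=read_camera("side")["color"][190:310,215:320]
im=np.hstack([w[:300,120:420],cv2.resize(b,(262,300),interpolation=cv2.INTER_CUBIC)])
cv2.imwrite("pics/w2.png",im[:,:,::-1])
```

```text
[ 547.81488901 -107.69785892  100.43911969] [ 0.92772972 -4.77478302  3.29464302]
```

View pics/w2.png

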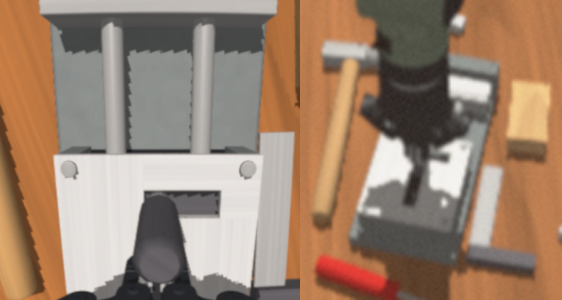

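The wrist picture shows the neck close to the corner at (150,195), the pocket opening to the right up to (218,205), and the jaw well advanced. The force is about 5 N, so the stud is not at the stop yet. I continue in small steps.

>>> apply_moves:
  motion:
    - [0,-0.0015,0,0,0,0]
    - [0,-0.001,0,0,0,0]

```text
time: 5.0
ee_pos: [548.3, -105.2, 100.3]
tcp_rot: [3.141, -0.0, -0.288]
ft_force: [1.0, -5.0, 3.0]
gripper_width: 0.001
```

>>> apply_moves:
  motion:
    - [0,-0.001,0,0,0,0]
    - [0,0,0,0,0,0]

```text
time: 5.2
ee_pos: [548.6, -104.2, 100.3]
tcp_rot: [3.141, -0.0, -0.288]
ft_force: [1.4, -4.7, 2.1]
gripper_width: -0.002
```

>>> apply_moves:
  motion:
    - [0,-0.001,0,0,0,0]
    - [0,0,0,0,0,0]

```text
time: 5.4
ee_pos: [548.7, -103.7, 100.3]
tcp_rot: [3.14, -0.0, -0.288]
ft_force: [1.2, -6.4, 3.4]
gripper_width: 0.002
```

>>> apply_moves:
  motion:
    - [0,-0.001,0,0,0,0]
    - [0,0,0,0,0,0]

```text
time: 5.6
ee_pos: [548.7, -103.6, 100.3]
tcp_rot: [3.138, -0.0, -0.289]
ft_force: [0.4, -8.3, 2.8]
gripper_width: 0.001
```

>>> apply_moves:
  motion:
    - [0,-0.001,0,0,0,0]
    - [0,0,0,0,0,0]

```text
time: 5.8
ee_pos: [548.8, -103.5, 100.3]
tcp_rot: [3.136, -0.0, -0.29]
ft_force: [-1.7, -11.5, 1.9]
gripper_width: 0.001
```

The stud is at the slot end: TCP motion stopped as the force rose to about 11 N, and the position matches the estimated corner. Now I back off, lift, and go round to the -x side. I turn the tool 90° so the same finger face pushes.

>>> apply_moves:
  motion:
    - [0,0.005,0,0,0,0]
    - [0,0.01,0,0,0,0]
    - [0,0.01,0,0,0,0]
    - [0,0,0.0,0,0,0]
    - [0,0,-0.035,0,0,0]
    - [0,0,-0.035,0,0,0]
    - [-0.02,-0.022,0,0,0,-0.1428]
    - [0,0,0,0,0,-0.1428]

```text
time: 6.6
ee_pos: [528.3, -96.1, 171.3]
tcp_rot: [-3.14, -0.0, 0.005]
ft_force: [-0.2, 0.8, -0.0]
gripper_width: -0.001
```

>>> apply_moves:
  motion:
    - [0,0,0,0,0,-0.1428]
    - [0,0,0,0,0,-0.1428]
    - [0,0,0,0,0,-0.1428]
    - [0,0,0,0,0,-0.1428]
    - [0,0,0,0,0,-0.1428]
    - [0,0,0,0,0,-0.1428]
    - [0,0,0,0,0,-0.1428]
    - [0,0,0,0,0,-0.1428]

```text
time: 7.4
ee_pos: [529.0, -97.9, 170.1]
tcp_rot: [-3.141, -0.001, 1.146]
ft_force: [0.0, 0.4, 0.3]
gripper_width: 0.004
```

>>> apply_moves:
  motion:
    - [0,0,0,0,0,-0.1428]
    - [0,0,0,0,0,0]
    - [0,0,0,0,0,0]

```text
time: 7.7
ee_pos: [529.1, -98.1, 170.1]
tcp_rot: [-3.141, -0.0, 1.28]
ft_force: [-0.2, -0.6, -0.6]
gripper_width: -0.002
```

>>> apply_moves:
  motion:
    - [0.0215,-0.02,0,0,0,0]
    - [0,0,0,0,0,0]
    - [0,0,0.035,0,0,0]
    - [0,0,0.032,0,0,0]
    - [0,0,0,0,0,0]
    - [0,0,0,0,0,0]

```text
time: 8.3
ee_pos: [516.0, -72.1, 103.4]
tcp_rot: [-3.14, -0.0, 1.282]
ft_force: [1.1, 0.2, 0.4]
gripper_width: -0.001
```

Run:
```python
from rig import manip, read_camera
import cv2,numpy as np
s=manip.read_state();print(s["ee_pos"],s["ft_force"])
w=read_camera("wrist")["color"];b=read_camera("side")["color"][190:310,215:320]
im=np.hstack([w[:,60:500],cv2.resize(b,(360,420),interpolation=cv2.INTER_CUBIC)])
cv2.imwrite("pics/w3.png",im[:,:,::-1])
```

```text
[515.95389362 -72.08797713 103.36484209] [1.08841998 0.20421435 0.38175492]
```

View pics/w3.png

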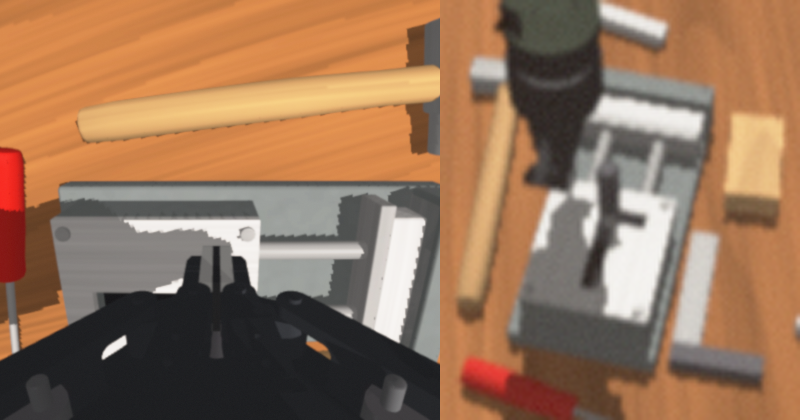

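The side view (right half) shows the stud at the corner at (608,190) and the finger on its -x side. The jaw is against the bar near the fixed jaw. Now I push +x.

>>> apply_moves:
  motion:
    - [0,0.008,0,0,0,0]
    - [0,0.005,0,0,0,0]
    - [0,0.005,0,0,0,0]
    - [0,0.005,0,0,0,0]
    - [0,0.005,0,0,0,0]
    - [0,0,0,0,0,0]

```text
time: 9.0
ee_pos: [543.2, -80.1, 103.1]
tcp_rot: [-3.141, 0.0, 1.283]
ft_force: [-1.8, 0.9, 2.5]
gripper_width: -0.001
```

>>> apply_moves:
  motion:
    - [0,0.004,0,0,0,0]
    - [0,0.004,0,0,0,0]
    - [0,0.004,0,0,0,0]
    - [0,0.003,0,0,0,0]
    - [0,0,0,0,0,0]

```text
time: 9.5
ee_pos: [558.1, -84.5, 103.1]
tcp_rot: [3.141, -0.0, 1.283]
ft_force: [-2.1, 0.6, -0.4]
gripper_width: 0.001
```

>>> apply_moves:
  motion:
    - [0,0.001,0,0,0,0]
    - [0,0.001,0,0,0,0]
    - [0,0,0,0,0,0]

```text
time: 9.8
ee_pos: [559.2, -84.8, 103.1]
tcp_rot: [-3.141, 0.0, 1.283]
ft_force: [-3.0, 1.2, -0.2]
gripper_width: 0.002
```

>>> apply_moves:
  motion:
    - [0,0.001,0,0,0,0]
    - [0,0.001,0,0,0,0]
    - [0,0,0,0,0,0]

```text
time: 10.1
ee_pos: [561.3, -85.4, 103.1]
tcp_rot: [-3.141, -0.0, 1.283]
ft_force: [-3.6, 1.4, -1.2]
gripper_width: 0.002
```

>>> apply_moves:
  motion:
    - [0,0.001,0,0,0,0]
    - [0,0,0,0,0,0]

```text
time: 10.3
ee_pos: [562.2, -85.7, 103.1]
tcp_rot: [-3.141, -0.0, 1.283]
ft_force: [-4.9, 1.0, -1.1]
gripper_width: 0.002
```

>>> apply_moves:
  motion:
    - [0,0.001,0,0,0,0]
    - [0,0,0,0,0,0]

```text
time: 10.5
ee_pos: [563.0, -85.9, 103.1]
tcp_rot: [-3.141, -0.0, 1.283]
ft_force: [-3.8, 1.8, -1.2]
gripper_width: 0.003
```

>>> apply_moves:
  motion:
    - [0,0.001,0,0,0,0]
    - [0,0,0,0,0,0]

```text
time: 10.7
ee_pos: [563.1, -86.0, 103.1]
tcp_rot: [-3.139, 0.0, 1.283]
ft_force: [-6.5, 2.3, 0.5]
gripper_width: -0.0
```

>>> apply_moves:
  motion:
    - [0,0.001,0,0,0,0]
    - [0,0,0,0,0,0]

```text
time: 10.9
ee_pos: [563.2, -86.0, 103.1]
tcp_rot: [-3.138, 0.0, 1.283]
ft_force: [-9.1, 1.9, 3.6]
gripper_width: 0.002
```

The push has stalled at the expected pocket end with about 9 N. I retract, lift, move away and check.

>>> apply_moves:
  motion:
    - [0,-0.005,0,0,0,0]
    - [0,-0.015,0,0,0,0]
    - [0,-0.015,0,0,0,0]
    - [0,0,-0.04,0,0,0]
    - [0,0,-0.045,0,0,0]
    - [0,-0.045,-0.02,0,0,0]
    - [0,-0.045,0,0,0,0]
    - [0,-0.045,0,0,0,0]

```text
time: 11.7
ee_pos: [403.6, -38.8, 210.1]
tcp_rot: [3.134, -0.0, 1.283]
ft_force: [0.2, -0.5, 0.1]
gripper_width: 0.002
```

>>> apply_moves:
  motion:
    - [-0.045,0,0,0,0,0]
    - [-0.045,0,0,0,0,0]
    - [-0.045,0,0,0,0,0]
    - [-0.045,0,0,0,0,0]
    - [-0.045,0,0,0,0,0]
    - [0,0,0,0,0,0]
    - [0,0,0,0,0,0]

```text
time: 12.4
ee_pos: [338.9, -255.9, 209.1]
tcp_rot: [3.138, 0.001, 1.28]
ft_force: [-0.3, 0.7, 0.4]
gripper_width: 0.002
```

Run:
```python
from rig import manip, read_camera
import cv2,numpy as np
s=manip.read_state();print(s["time"],s["ee_pos"],s["ft_force"])
t=read_camera("top")["color"][170:290,230:410];b=read_camera("side")["color"][190:315,215:325]
im=np.hstack([cv2.resize(t,None,fx=2.5,fy=2.5,interpolation=cv2.INTER_CUBIC),cv2.resize(b,(264,300),interpolation=cv2.INTER_CUBIC)])
cv2.imwrite("pics/f1.png",im[:,:,::-1])
```

```text
12.4 [ 338.89843464 -255.93947959  209.0763466 ] [-0.34753482  0.7259668   0.39527732]
```

View pics/f1.png

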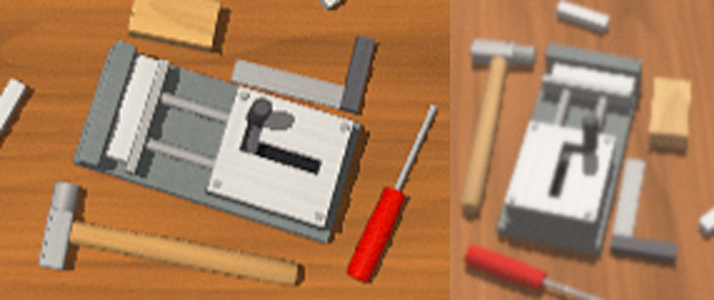

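The stud stands in the pocket: handle top at (262,108) in the top crop and (592,124) in the side crop. The bar is held between the jaws at (135,110), and the bystanders look unmoved. I check the handle position numerically.

Run:
```python
import pickle;from h import *
d=pickle.load(open("d0.pkl","rb"))
a=cast(d["top"],[230+262/2.5-.3,170+108/2.5-.3],126)[0];b=cast(d["side"],[215+(592-450)/2.4-.3,190+124/2.4-.3],126)[0]
A=np.array([[.959,-.284],[.284,.959]])
for p in(a,b):print(p.round(1),"rel. corner, fixture axes",(A@(p[:2]-[554.6,-84])).round(1))
```

```text
[580.  -90.6 126. ] rel. corner, fixture axes [26.3  0.9]
[584.4 -96.7 126. ] rel. corner, fixture axes [32.2 -3.7]
```

```bash
python3 -c "
from rig import manip
print(manip.sign_off())"
```

```text
the job is handed in; nothing more can be done
None
```

The fixture is closed and locked as far as I can check, and I handed the job in at about 12.5 s on the robot's clock. Hand-in reported no verdict.

- **Closing:** with the fingers shut, I pushed the stud along the long slot until it stopped at the corner. The force rose from about 5 N to about 12 N there, within about 1 mm of the corner I had measured from the cameras.
- **Locking:** I then went round to the other side and pushed the stud into the pocket until it stalled at about 9 N. Nothing was gripped or lifted.
- **Last checks:** the pictures show the stud in the pocket, the bar between the sliding jaw and the fixed jaw, and the tools next to the fixture apparently unmoved. The last pictures did not cover the bottle, tin and wrench, but the arm did not go near the tin or wrench, and the bottle was well clear of its path. The arm was clear of everything.
- **Where checks disagreed:** the two camera views put the stud 26 mm and 32 mm across from the corner, against 28 mm nominal. They put it +0.9 mm and −3.7 mm along the slot. These were rough readings from small crops, and I relied on the stall against the pocket end as the better evidence.

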